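Put the mixed-up lids back on their own kimchi containers

ROBOT

A 6-joint arm with a two-finger parallel gripper is mounted at the origin on the work surface. World frame = base frame: x ahead of the robot, y to its left, z up, the work surface at z = 0. Lengths are in m, angles in rad, forces in N, time in s.
With the tool pointing down it reaches from about 0.375 to 0.9 m from the base axis. Payload 3.1 kg.
Tool frame: the origin (TCP) lies at the very end of the fingers, on their centre line; the grasp point (between the pads) lies arm.grasp_offset behind it (arm.grasp_offset is the distance from the TCP to the grasp point, in m); z points along the fingers, x is the direction in which the jaws open and shut, and the axes are right-handed (so a half turn about z gives the same grasp; the last joint's range is limited). The gripper opens to 87 mm and grips with 3 to 60 N. Pads are 19 mm wide; open, the fingers measure 117 mm over their backs; the gripper's body (75 mm by 190 mm) begins 51 mm behind the grasp point.
Start: joints at [1.153, 0.527, 1.433, -0, 1.181, -0.178], TCP at [0.148, 0.607, 0.223] pointing down, gripper open.
Joint ranges: [-3.08, 3.08], [-0.75, 2.2], [0.22, 2.44], [-1.43, 4.57], [0, 2.65], [-2.85, 2.85]. Speed limits (rad/s): [2.79, 2.79, 3.14, 3.14, 3.14, 3.14].

INTERFACE

Orientations are given as a unit quaternion [x, y, z, w].
In Python, from plant import arm, cams, job gives the robot as it stands.
- The arm moves only by the shell command python3 -m inch 'ROWS' [OPENING] [FORCE]. ROWS is JSON, a list of rows, each an object with "travel": the shift along the tool's x, y, z in m, a list of three; "turn": the turn about the tool's z in degrees. In form: [{"travel": [dx, dy, dz], "turn": turn}, ...]. A call has 1 to 5 rows; each row is the pose to reach, as a shift and turn from the pose commanded when the call began, along the tool's axes at that moment; what a row does not reach only later rows make up. A row lasts 1/10 s, in which the tool goes at most 50 mm and 8.59 degrees, less where a joint would pass 70% of its speed; a pose out of reach is approached as far as the arm can. A call with a gripper value outside its range is refused whole. OPENING is the closure in counts, from 0 (fully open) to 255 (shut), set as the call begins (- or left out, the last holds). The fingers move at their own pace and stop on an object; FORCE is the grip in N (left out, the last holds). Time passes only in rows, so rows that repeat a pose let the fingers close. It gives the time, the measured TCP pose, the force and the opening at its end, in the units of the state.
- arm.get_state(): the state, without advancing time (a new reading comes with each control period).
- cams.camera(name): name is "scene" or "top" or "wrist"; returns a dict with "img" (384x512x3 uint8, red, green, blue), "mtx" (3x3 intrinsics, pixels), "eye" and "attitude" of the camera in the world; the wrist camera has in their place "hand_eye" (4x4, takes a point from camera to tool coordinates, whose origin is the TCP and whose axes are the tool frame's). Camera axes: x right, y down, z forward; pixel columns grow to the right and rows downward; lengths in m; the calibration is good to about 2 mm. A picture is of the moment at which its call begins: read the wrist's pose just before it. There is no depth.
- job.job_done(): hands the job in, once; it reports no verdict.
The state is a dict: "time": time; "qpos": joint angles; "joint_vel": joint speeds; "joint_torque": joint torques, N m; "position": TCP position; "tool_rot": TCP orientation; "wrist_force": force on the tool from outside, world axes, zero at the start; "wrist_torque": the same for the moment, N m; "gripper_width": finger opening in m.
Only numpy, scipy, OpenCV 4.12 (cv2) and the standard library are available. Lean on these libraries where they do the work, as an engineer would, in place of code of your own. Each camera call takes 0.05 s, during which the arm holds its last target. There are 200 camera calls.

TASK

The lids of the three food containers have been mixed up, so none of them closes: move them round until every container is closed by the lid of its own shape, dropped fully home and lying flat on its rim. Use the clean chopping board as the free spot for a lid; never lay one on the table. Leave the containers standing where they are, and do not disturb the salt jar, the bowl or the spoon.

Things in the scene. Friction and masses are not known exactly. Their poses are not given: they have to be found in the camera images.
- lid_round_grip (a point): Round metal lid, black handle, 0.2 kg. Under its 4 mm plate (134 mm across) a 10 mm deep plug (106 mm across) fits its own container with 5 mm to spare all round. This point: middle of the handle's grip on the centre line, 39 mm above the plug's underside, 25 mm above the plate's top, 13 mm below the handle's top. Handle: knob 30 mm across, 24 mm high. z up. At first on the square container, riding on its rim.
- lid_square_grip (a point): Square metal lid, black handle, 0.2 kg. Under its 4 mm plate (116 x 116 mm) a 10 mm deep plug (88 x 88 mm) fits its own container with 5 mm to spare all round. This point: middle of the handle's grip on the centre line, 39 mm above the plug's underside, 25 mm above the plate's top, 13 mm below the handle's top. Handle: bar 70 mm along x, 14 mm along y, 20 mm high. z up. At first on the oblong container, riding on its rim.
- lid_oblong_grip (a point): Oblong metal lid, black handle, 0.2 kg. Under its 4 mm plate (156 mm in x, 96 in y) a 10 mm deep plug (128 x 68 mm) fits its own container with 5 mm to spare all round. This point: middle of the handle's grip on the centre line, 39 mm above the plug's underside, 25 mm above the plate's top, 13 mm below the handle's top. Handle: bar 70 mm along x, 14 mm along y, 20 mm high. z up. At first on the round container, riding on its rim.
- pot_round: Round steel food container, mouth 116 mm across, outside 134 mm over the rim bead, holding radish cubes. Rim 70 mm above the table, walls 4 mm. Full, about 1.1 kg, loose on the table. Origin: centre of the underside; z up. 
- pot_square: Square steel food container, mouth 98 x 98 mm, outside 114 x 114 mm over its lip, holding garlic cloves; x and y parallel to its sides. Rim 70 mm above the table, walls 4 mm. Full, about 1.1 kg, loose on the table. Origin: centre of the underside; z up. 
- pot_oblong: Oblong (rectangular) steel food container, mouth 138 mm (along x) x 78 mm (along y), outside 154 x 94 mm over its lip, holding chestnuts. Rim 70 mm above the table, walls 4 mm. Full, about 1.1 kg, loose on the table. Origin: centre of the underside; z up. 
- board_top (a point): Empty wooden chopping board on two feet, 180 mm (along x) x 130 mm (along y), its top 45 mm above the table: the free spot. Loose, 1.6 kg. This point is the centre of its top face; z up.
- salt_jar: Bystander: closed glass jar with a white cap, 64 mm across, 85 mm high, standing. Origin: centre of its underside.
- bowl: Bystander: small empty white bowl, 100 mm across the rim, 45 mm high, standing. Origin: centre of its underside.
- spoon: Bystander: wooden spoon 190 mm long lying on the table along its own x. Origin: about the middle of its underside.
Things that resemble listed ones, but are neither listed nor needed, are in the scene too. Leave any blue look-alike of the part that bears lid_oblong_grip alone.

How it is judged:
By the outcome, as a careful person would: the job done as asked, in the order asked, and still so for the second after the job is handed in, with the robot touching nothing.
It also fails if it takes over 128 s, if anything falls off the work surface, if the arm or the gripper's body presses on something with over 40 N, if the wrist force passes 120 N, or if a joint passes its speed limit or range.

## Working session

There is one attempt and no reset: what is moved stays moved. The work goes in short steps, Python scripts to look and compute and a shell command to move; the robot and the scene stay as the last step left them, time stands still between calls to the robot, and variables do not carry over. Pictures are saved under pics/ and viewed, about 12 in all and at most 16, crops included, and the job is handed in when it is done.

```bash
mkdir -p pics; ls; python3 - <<'E'
from plant import arm,cams,job
import cv2
s=arm.get_state();print({k:s[k] for k in('time','position','tool_rot','gripper_width','wrist_force')},arm.grasp_offset)
for n in('top','scene'):
    c=cams.camera(n);cv2.imwrite(f'pics/{n}0.png',c['img'][:,:,::-1]);print(n,c['mtx'],c['eye'],c['attitude'])
print(cams.camera('wrist')['hand_eye'])
E
```

```text
pics
{'time': 0.0, 'position': array([0.14750317, 0.60658597, 0.22157172]), 'tool_rot': array([ 7.86290568e-01,  6.17855931e-01, -9.65076722e-04,  5.09647156e-04]), 'gripper_width': 0.08698620078042861, 'wrist_force': array([0.18315277, 0.32300756, 0.26706594])} 0.0187
top [[358.27183078   0.         256.03232564]
 [  0.         358.27183078 196.99421482]
 [  0.           0.           1.        ]] [ 0.31683529 -0.09187207  1.14490421] [-0.69908433  0.70842684 -0.0591047   0.07693598]
scene [[499.17113572   0.         261.10154978]
 [  0.         499.17113572 195.1002496 ]
 [  0.           0.           1.        ]] [ 1.31653462 -1.1547501   1.29354936] [ 0.86439283  0.29310706 -0.12572441 -0.38872441]
[[ 9.99998974e-01 -5.73975286e-04  1.31270941e-03 -4.33044991e-04]
 [ 2.35328560e-04  9.69602716e-01  2.44684525e-01 -6.67962063e-02]
 [-1.41324948e-03 -2.44683965e-01  9.69601856e-01 -1.61872699e-01]
 [ 0.00000000e+00  0.00000000e+00  0.00000000e+00  1.00000000e+00]]
```

View pics/top0.png

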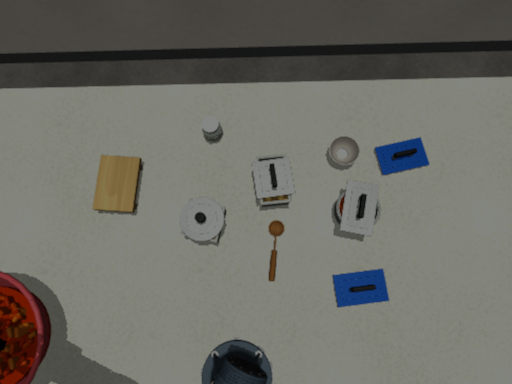

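View pics/scene0.png

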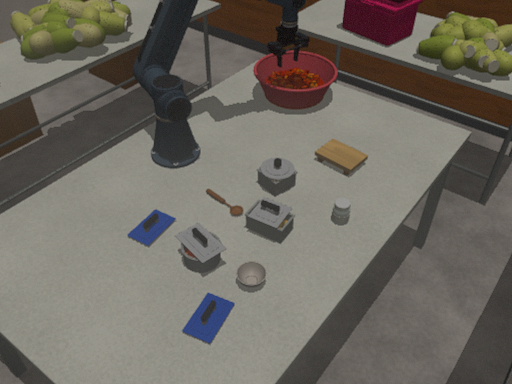

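The top view shows:
- Board at (117,183).
- Round lid on the square pot at (201,220).
- Square lid on the oblong pot at (273,180).
- Steel oblong lid on the round pot at (359,208). It fits the description because it is metal, on a pot, and radish red shows beneath it.
- Blue look-alikes at (402,155) and (360,288), flat on the table. These stay alone.
- Jar at (212,130), bowl at (343,152), spoon at (274,250).

Next I'll take one enlarged crop and measure from it.

```bash
cat > h.py <<'E'
from plant import arm,cams,job
import cv2,numpy as np
from scipy.spatial.transform import Rotation as R
def cam(n,save=None):
    s=arm.get_state();c=cams.camera(n)
    if n=='wrist':
        T=np.eye(4);T[:3,:3]=R.from_quat(s['tool_rot']).as_matrix();T[:3,3]=s['position'];T=T@c['hand_eye']
        c['Rw'],c['o']=T[:3,:3],T[:3,3]
    else: c['Rw'],c['o']=R.from_quat(c['attitude']).as_matrix(),np.array(c['eye'])
    if save: cv2.imwrite(save,c['img'][:,:,::-1])
    return c
def w(c,px,z):
    d=(c['Rw']@np.linalg.inv(c['mtx'])@np.c_[np.atleast_2d(px),np.ones(len(np.atleast_2d(px)))].T).T
    return c['o']+d*((z-c['o'][2])/d[:,2])[:,None]
def p(c,pt):
    v=c['mtx']@(c['Rw'].T@(np.array(pt)-c['o']));return v[:2]/v[2]
def go(x,y,z,yaw=None):
    """tool-frame travel and turn (deg) to put TCP at xyz with tool-x world yaw (mod 180)"""
    s=arm.get_state();M=R.from_quat(s['tool_rot']).as_matrix()
    t=M.T@(np.array([x,y,z])-s['position']);y0=np.degrees(np.arctan2(M[1,0],M[0,0]))
    a=0 if yaw is None else -((yaw-y0+90)%180-90)   # tool z down: + turn = - world yaw
    print('travel',t.round(4),'turn',round(a,2),'| yaw0',round(y0,1),'q6',s['qpos'][5].round(2),'pos',s['position'].round(4),'t',round(s['time'],1))
E
python3 - <<'E'
from h import *
c=cam('top');im=c['img'][110:330,80:440,::-1]
cv2.imwrite('pics/crop1.png',cv2.resize(im,None,fx=2.2,fy=2.2,interpolation=cv2.INTER_CUBIC))
for n,px,z in[('board',(117,183),.045),('roundlid knob',(200.5,218),.12),('sq',(273.5,177),.12),('ob',(361,207),.12),('bowl',(343,152),.045),('jar',(212,130),.085)]:
    print(n,w(c,px,z).round(3))
E
```

```text
board [[0.584 0.377 0.045]]
roundlid knob [[0.458 0.094 0.12 ]]
sq [[ 0.576 -0.119  0.12 ]]
ob [[ 0.483 -0.369  0.12 ]]
bowl [[ 0.673 -0.344  0.045]]
jar [[0.74  0.07  0.085]]
```

View pics/crop1.png

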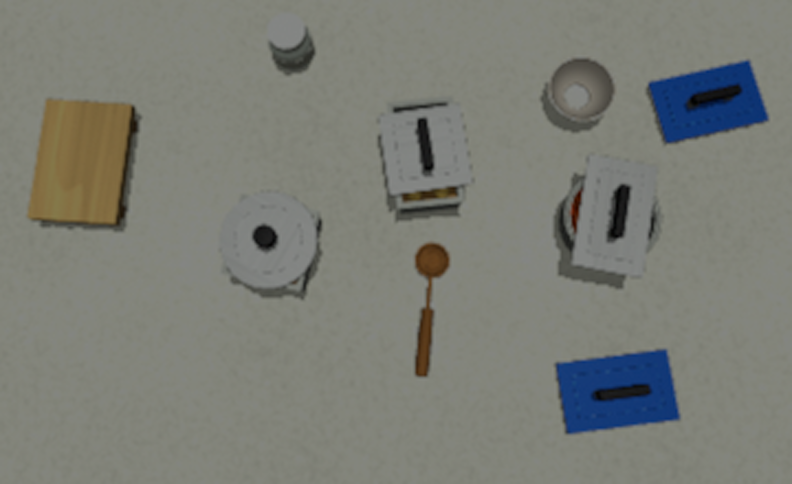

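Crop: steel oblong lid at crop (616,215), on the round pot with the red radish. It is not blue, so it is confirmed. Both blue ones lie flat at (707,100) and (617,390). Now I'll move above the round lid for a wrist look.

```bash
python3 - <<'E'
from h import *
go(.43,.094,.27,90)
E
```

```text
travel [-0.4316  0.3956 -0.0476] turn -13.68 | yaw0 76.3 q6 -0.18 pos [0.1476 0.6069 0.2219] t 0.2
```

```bash
R='' ; python3 -m inch '[{"travel":[-0.035,0.032,-0.02],"turn":-3},{"travel":[-0.07,0.064,-0.047],"turn":-6},{"travel":[-0.105,0.096,-0.047],"turn":-9},{"travel":[-0.14,0.128,-0.047],"turn":-13.7},{"travel":[-0.175,0.16,-0.047],"turn":-13.7}]' 0 40
python3 - <<'E'
from h import *
go(.43,.094,.27,90)
E
```

```text
time: 0.7
position: [0.2624, 0.3976, 0.2698]
tool_rot: [0.706, 0.708, 0.0, 0.0]
wrist_force: [0.2, 0.3, -0.8]
gripper_width: 0.0872
travel [-3.040e-01  1.669e-01 -1.000e-04] turn 0.14 | yaw0 90.1 q6 -0.82 pos [0.2624 0.3976 0.2698] t 0.7
```

```bash
F='' ; python3 -m inch '[{"travel":[-0.304,0.167,0]},{"travel":[-0.304,0.167,0]},{"travel":[-0.304,0.167,0]},{"travel":[-0.304,0.167,0]},{"travel":[-0.304,0.167,0]}]'
python3 - <<'E'
from h import *
go(.43,.094,.27,90)
E
```

```text
travel [-3.040e-01  1.669e-01 -1.000e-04] turn 0.14 | yaw0 90.1 q6 -0.82 pos [0.2624 0.3976 0.2698] t 0.7$[0]: bad value
```

Turn is mandatory.

```bash
python3 -m inch '[{"travel":[-0.304,0.167,0],"turn":0},{"travel":[-0.304,0.167,0],"turn":0},{"travel":[-0.304,0.167,0],"turn":0},{"travel":[-0.304,0.167,0],"turn":0},{"travel":[-0.304,0.167,0],"turn":0}]'
python3 - <<'E'
from h import *
go(.43,.094,.27,90)
E
```

```text
time: 1.2
position: [0.3829, 0.1785, 0.2697]
tool_rot: [0.707, 0.707, 0.0, 0.0]
wrist_force: [1.1, 0.6, -0.6]
gripper_width: 0.0871
travel [-0.0845  0.0471 -0.0002] turn 0.02 | yaw0 90.0 q6 -1.4 pos [0.3829 0.1785 0.2697] t 1.2
```

```bash
python3 -m inch '[{"travel":[-0.084,0.047,0],"turn":0},{"travel":[-0.084,0.047,0],"turn":0},{"travel":[-0.084,0.047,0],"turn":0},{"travel":[-0.084,0.047,0],"turn":0}]'
python3 - <<'E'
from h import *
go(.43,.094,.27,90)
c=cam('wrist','pics/w1.png')
print(c['o'],p(c,(.458,.094,.12)))
E
```

```text
time: 1.6
position: [0.4294, 0.0954, 0.2693]
tool_rot: [0.708, 0.706, -0.0, -0.001]
wrist_force: [-0.4, -0.0, 0.5]
gripper_width: 0.0871
travel [-0.0014  0.0006 -0.0007] turn -0.17 | yaw0 89.8 q6 -1.6 pos [0.4294 0.0954 0.2693] t 1.6
[0.36264891 0.09519908 0.43126918] [258.9093955  208.25601576]
```

View pics/w1.png

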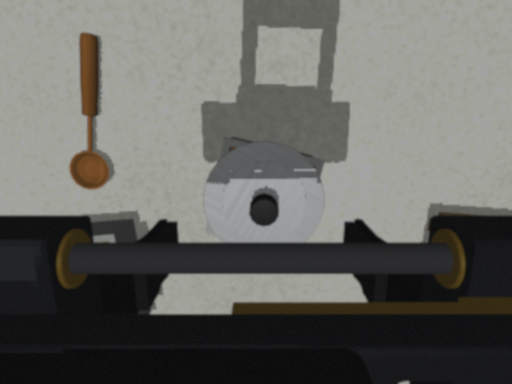

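The wrist view shows the round lid with its knob at about (264,208) and the spoon at the upper left. Spoon and lid are clear of each other. Next I'll get blob extents for the knob.

```bash
cat >> h.py <<'E'
def dark(c,guess,r=45,th=40):
    """hull of the dark handle blob near pixel guess"""
    g=c['img'].max(2);m=(g<th).astype(np.uint8);x,y=map(int,guess);k=np.zeros_like(m);k[y-r:y+r,x-r:x+r]=1
    n,l,st,ce=cv2.connectedComponentsWithStats(m*k);i=min(range(1,n),key=lambda i:np.hypot(*(ce[i]-guess))+ (1e3 if st[i,4]<60 else 0))
    return (l==i).astype(np.uint8)
def fit(c,m,model,x0):
    """fit model(params)->Nx3 world corner points (convex body) to mask by IoU"""
    from scipy.optimize import minimize
    m=cv2.resize(m,None,fx=4,fy=4,interpolation=cv2.INTER_NEAREST)
    def f(q):
        P=np.array([p(c,v) for v in model(q)])*4+1.5;k=np.zeros_like(m)
        cv2.fillConvexPoly(k,cv2.convexHull(np.round(P*16).astype(np.int32)),1,shift=4)
        return -(k&m).sum()/max(1,(k|m).sum())
    S=np.vstack([x0]+[np.array(x0)+d for d in np.diag([.008,.008,.1][:len(x0)])])
    r=minimize(f,x0,method='Nelder-Mead',options=dict(initial_simplex=S,xatol=1e-5,fatol=1e-5));print('fit',r.x.round(4),'IoU',round(-r.fun,3));return r.x
def knob(zg):
    a=np.linspace(0,6.28,24)
    return lambda q:[(q[0]+.015*np.cos(t),q[1]+.015*np.sin(t),z) for t in a for z in(zg-.011,zg+.013)]
def box(L,W,z0,z1):
    return lambda q:[(q[0]+sx*L/2*np.cos(q[2])-sy*W/2*np.sin(q[2]),q[1]+sx*L/2*np.sin(q[2])+sy*W/2*np.cos(q[2]),z) for sx in(-1,1) for sy in(-1,1) for z in(z0,z1)]
E
python3 - <<'E'
from h import *
c=cam('wrist');m=dark(c,(264,208));ys,xs=np.nonzero(m);print(xs.min(),xs.max(),ys.min(),ys.max(),c['mtx'][0,0])
q=fit(c,m,knob(.109),[.458,.094])
go(q[0],q[1],.20,90)
go(q[0],q[1],.0903,90)
E
```

```text
250 275 195 224 328.4620635753177
fit [0.488 0.07 ] IoU -0.0
travel [-0.0271  0.0598  0.0692] turn 0.05 | yaw0 90.0 q6 -1.6 pos [0.4283 0.097  0.2693] t 1.7
travel [-0.0272  0.0599  0.1789] turn 0.05 | yaw0 90.0 q6 -1.6 pos [0.4283 0.097  0.2693] t 1.7h.py:35: RuntimeWarning: overflow encountered in scalar negative
  return -(k&m).sum()/max(1,(k|m).sum())
```

```bash
sed -i 's/return -(k&m).sum()/return -float((k\&m).sum())/' h.py
python3 - <<'E'
from h import *
for i in range(5):
    c=cam('wrist');m=dark(c,(264,208));print(arm.get_state()['position'].round(4),arm.get_state()['qpos'].round(4))
    q=fit(c,m,knob(.109),[.458,.094])
E
```

```text
[0.4282 0.0974 0.2694] [-3.2100e-02  2.1110e-01  1.8136e+00  4.0000e-04  1.1180e+00 -1.6050e+00]
fit [0.4599 0.0973] IoU 0.446
[0.4283 0.0976 0.2694] [-3.1600e-02  2.1100e-01  1.8135e+00  3.0000e-04  1.1179e+00 -1.6052e+00]
fit [0.4621 0.0993] IoU 0.443
[0.4284 0.0976 0.2695] [-3.1500e-02  2.1100e-01  1.8133e+00  2.0000e-04  1.1178e+00 -1.6052e+00]
fit [0.4612 0.098 ] IoU 0.439
[0.4286 0.0975 0.2696] [-3.1600e-02  2.1100e-01  1.8131e+00  1.0000e-04  1.1177e+00 -1.6053e+00]
fit [0.4611 0.1   ] IoU 0.431
[0.4287 0.0974 0.2696] [-3.1900e-02  2.1110e-01  1.8129e+00  1.0000e-04  1.1177e+00 -1.6053e+00]
fit [0.4605 0.0983] IoU 0.438
```

```bash
python3 - <<'E'
from h import *
c=cam('wrist');im=c['img'][130:260,190:340,::-1].copy()
g=c['img'].max(2);print(g[190:230:2,264],g[208,240:290:3])
for th in(40,60,80):
    m=dark(c,(264,208),th=th);h=cv2.convexHull(np.argwhere(m)[:,::-1].astype(np.int32));m=cv2.fillConvexPoly(m*0,h,1)
    ys,xs=np.nonzero(m);print(th,m.sum(),xs.min(),xs.max(),ys.min(),ys.max());q=fit(c,m,knob(.109),[.46,.097])
for t in np.linspace(0,6.28,40):
    for z in(.098,.122): cv2.circle(im,tuple(np.round(p(c,(q[0]+.015*np.cos(t),q[1]+.015*np.sin(t),z))-(190,130)).astype(int)),0,(0,0,255),-1)
    cv2.circle(im,tuple(np.round(p(c,(q[0]+.067*np.cos(t),q[1]+.067*np.sin(t),.084))-(190,130)).astype(int)),0,(0,255,0),-1)
cv2.imwrite('pics/w2.png',cv2.resize(im,None,fx=4,fy=4,interpolation=cv2.INTER_NEAREST))
E
```

```text
[ 93  93  58  18  20  34  44  47  45  43  42  40  39  38  38  37  36  40
 110 155] [159 162 146  41  42  45  45  45  43  41  40  34 109 161 162 162 164]
40 639 249 274 195 224
fit [0.4606 0.0998] IoU 0.747
60 721 248 275 194 225
fit [0.4607 0.0984] IoU 0.842
80 765 248 275 193 225
fit [0.4609 0.0987] IoU 0.894
```

View pics/w2.png

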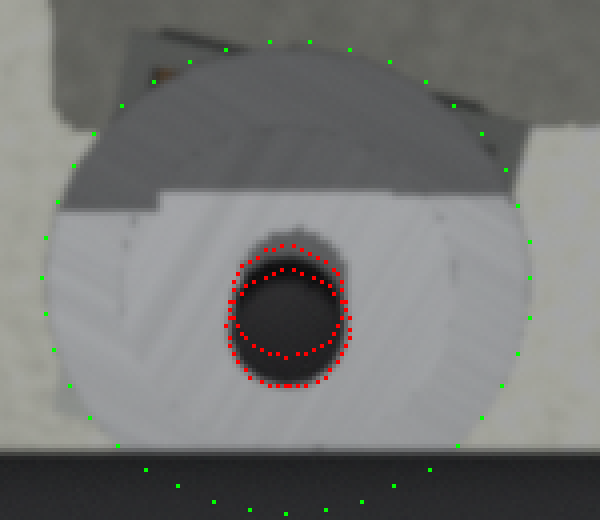

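The overlay fits: knob hull and plate ring both match at (0.461, 0.0985). Next I'll go down and grip.

```bash
python3 -m inch '[{"travel":[0.001,0.032,0.04],"turn":0},{"travel":[0.001,0.032,0.08],"turn":0},{"travel":[0.001,0.032,0.12],"turn":0},{"travel":[0.001,0.032,0.14],"turn":0},{"travel":[0.001,0.032,0.15],"turn":0}]'
python3 - <<'E'
from h import *
go(.461,.0985,.0905,90)
E
```

```text
time: 2.5
position: [0.46, 0.0978, 0.1176]
tool_rot: [0.707, 0.708, -0.001, -0.001]
wrist_force: [-0.6, 1.0, -1.1]
gripper_width: 0.0874
travel [0.0007 0.0011 0.0271] turn 0.07 | yaw0 90.1 q6 -1.6 pos [0.46   0.0978 0.1176] t 2.5
```

```bash
python3 -m inch '[{"travel":[0.001,0.001,0.015],"turn":0},{"travel":[0.001,0.001,0.0275],"turn":0},{"travel":[0.001,0.001,0.0275],"turn":0}]'
python3 -m inch '[{"travel":[0,0,0],"turn":0},{"travel":[0,0,0],"turn":0},{"travel":[0,0,0],"turn":0},{"travel":[0,0,0],"turn":0},{"travel":[0,0,0],"turn":0}]' 255 40
python3 -m inch '[{"travel":[0,0,0],"turn":0},{"travel":[0,0,0],"turn":0},{"travel":[0,0,0],"turn":0}]'
python3 -m inch '[{"travel":[0,0,-0.01],"turn":0},{"travel":[0,0,-0.03],"turn":0},{"travel":[0,0,-0.06],"turn":0},{"travel":[0,0,-0.1],"turn":0},{"travel":[0,0,-0.12],"turn":0}]'
python3 - <<'E'
from h import *
go(.584,.377,.2,90)
E
```

```text
time: 2.8
position: [0.4621, 0.0986, 0.0915]
tool_rot: [0.707, 0.707, -0.0, -0.0]
wrist_force: [-0.0, -0.1, -0.4]
gripper_width: 0.0868
time: 3.3
position: [0.4625, 0.0983, 0.0924]
tool_rot: [0.707, 0.707, 0.0, 0.0]
wrist_force: [-0.4, 0.4, -0.1]
gripper_width: 0.055
time: 3.6
position: [0.4623, 0.0983, 0.092]
tool_rot: [0.707, 0.707, -0.0, -0.0]
wrist_force: [-0.7, -0.4, 0.6]
gripper_width: 0.031
time: 4.1
position: [0.4633, 0.0984, 0.2151]
tool_rot: [0.707, 0.707, 0.001, 0.001]
wrist_force: [0.4, -0.3, -2.6]
gripper_width: 0.029
travel [0.2786 0.1208 0.0156] turn 0.03 | yaw0 90.0 q6 -1.6 pos [0.4633 0.0984 0.2151] t 4.1
```

Lid held (29 mm). Now over to the board.

```bash
python3 -m inch '[{"travel":[0.035,0.015,0],"turn":0},{"travel":[0.08,0.035,0],"turn":0},{"travel":[0.125,0.055,0],"turn":0},{"travel":[0.17,0.074,0],"turn":0},{"travel":[0.21,0.092,0],"turn":0}]'
python3 -m inch '[{"travel":[0.035,0.015,0],"turn":0},{"travel":[0.069,0.029,0],"turn":0},{"travel":[0.069,0.029,0.035],"turn":0},{"travel":[0.069,0.029,0.07],"turn":0},{"travel":[0.069,0.029,0.1],"turn":0}]'
python3 -m inch '[{"travel":[0,0,0],"turn":0}]'
python3 - <<'E'
from h import *
go(.584,.377,.067,90)
c=cam('top','pics/t2.png')
E
```

```text
time: 4.6
position: [0.5542, 0.3105, 0.2123]
tool_rot: [0.707, 0.707, -0.0, -0.0]
wrist_force: [1.4, 0.0, -1.5]
gripper_width: 0.0288
time: 5.1
position: [0.5818, 0.3773, 0.1102]
tool_rot: [0.707, 0.708, -0.001, -0.0]
wrist_force: [-0.4, -1.5, -2.1]
gripper_width: 0.029
time: 5.2
position: [0.5787, 0.3755, 0.1066]
tool_rot: [0.707, 0.707, -0.006, -0.002]
wrist_force: [-1.0, -0.6, -1.5]
gripper_width: 0.0288
travel [0.0017 0.0058 0.0395] turn 0.03 | yaw0 90.0 q6 -1.16 pos [0.5787 0.3755 0.1066] t 5.2
```

```bash
python3 -m inch '[{"travel":[0.001,0.003,0.02],"turn":0},{"travel":[0.001,0.003,0.032],"turn":0},{"travel":[0.001,0.003,0.036],"turn":0},{"travel":[0.001,0.003,0.038],"turn":0},{"travel":[0.001,0.003,0.038],"turn":0}]'
python3 - <<'E'
from h import *
go(.584,.377,.067,90)
E
```

```text
time: 5.75
position: [0.5865, 0.3785, 0.0748]
tool_rot: [0.707, 0.707, 0.0, 0.0]
wrist_force: [-0.8, 0.4, -2.4]
gripper_width: 0.0287
travel [-0.0015 -0.0025  0.0078] turn 0.02 | yaw0 90.0 q6 -1.16 pos [0.5865 0.3785 0.0748] t 5.8
```

```bash
python3 -m inch '[{"travel":[0,0,0.003],"turn":0},{"travel":[0,0,0.005],"turn":0},{"travel":[0,0,0.006],"turn":0}]'
python3 -m inch '[{"travel":[0,0,0.0015],"turn":0},{"travel":[0,0,0.0015],"turn":0}]'
python3 -m inch '[{"travel":[0,0,0.0015],"turn":0},{"travel":[0,0,0.0015],"turn":0}]'
```

```text
time: 6.05
position: [0.5862, 0.3784, 0.0681]
tool_rot: [0.707, 0.707, -0.0, -0.0]
wrist_force: [-0.2, -0.1, -2.1]
gripper_width: 0.0286
time: 6.25
position: [0.5863, 0.3784, 0.0672]
tool_rot: [0.707, 0.707, 0.0, 0.0]
wrist_force: [-1.6, -1.0, 2.5]
gripper_width: 0.0289
time: 6.45
position: [0.5863, 0.3784, 0.0672]
tool_rot: [0.707, 0.707, 0.0, 0.0]
wrist_force: [-3.5, -1.3, 8.8]
gripper_width: 0.0292
```

Contact is where expected. Release, rise, and move to the square lid.

```bash
python3 -m inch '[{"travel":[0,0,-0.001],"turn":0},{"travel":[0,0,-0.001],"turn":0},{"travel":[0,0,-0.001],"turn":0},{"travel":[0,0,-0.001],"turn":0}]' 0
python3 -m inch '[{"travel":[0,0,-0.03],"turn":0},{"travel":[0,0,-0.08],"turn":0},{"travel":[-0.03,0,-0.12],"turn":0},{"travel":[-0.07,-0.006,-0.15],"turn":0},{"travel":[-0.115,-0.009,-0.17],"turn":0}]'
python3 - <<'E'
from h import *
go(.545,-.119,.26,90)
E
```

```text
time: 6.85
position: [0.5863, 0.3784, 0.0658]
tool_rot: [0.707, 0.707, 0.0, -0.0]
wrist_force: [-0.3, -0.1, 0.8]
gripper_width: 0.0533
time: 7.35
position: [0.578, 0.2634, 0.2387]
tool_rot: [0.706, 0.708, 0.002, 0.001]
wrist_force: [0.6, -1.2, -0.2]
gripper_width: 0.0857
travel [-0.3823 -0.0338 -0.0219] turn 0.15 | yaw0 90.1 q6 -1.32 pos [0.578  0.2634 0.2387] t 7.3
```

```bash
python3 -m inch '[{"travel":[-0.382,-0.034,-0.022],"turn":0},{"travel":[-0.382,-0.034,-0.022],"turn":0},{"travel":[-0.382,-0.034,-0.022],"turn":0},{"travel":[-0.382,-0.034,-0.022],"turn":0},{"travel":[-0.382,-0.034,-0.022],"turn":0}]'
python3 -m inch '[{"travel":[-0.135,-0.012,-0.008],"turn":0},{"travel":[-0.135,-0.012,-0.008],"turn":0},{"travel":[-0.135,-0.012,-0.008],"turn":0},{"travel":[-0.135,-0.012,-0.008],"turn":0}]'
python3 - <<'E'
from h import *
c=cam('wrist');c=cam('wrist','pics/w3.png');go(.545,-.119,.26,90)
print(p(c,(.576,-.119,.12)))
E
```

```text
time: 7.85
position: [0.5548, 0.0129, 0.2505]
tool_rot: [0.707, 0.707, 0.0, 0.0]
wrist_force: [0.5, 0.2, 0.1]
gripper_width: 0.0872
time: 8.25
position: [0.5436, -0.1253, 0.2586]
tool_rot: [0.709, 0.705, -0.0, 0.001]
wrist_force: [0.2, -0.2, -0.1]
gripper_width: 0.0868
travel [ 0.0019  0.0019 -0.0018] turn -0.12 | yaw0 89.9 q6 -1.99 pos [ 0.5431 -0.1209  0.2582] t 8.3
[264.30742015 215.44474409]
```

View pics/w3.png

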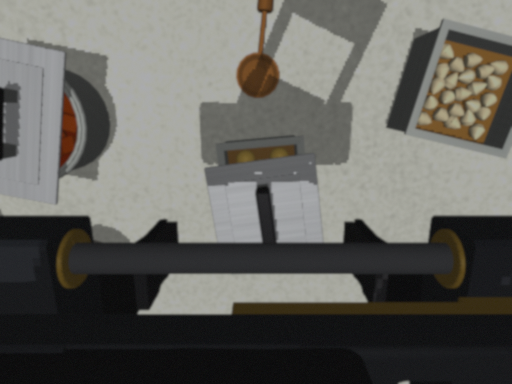

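The view shows the square lid with its bar from about (260,185) down past the gripper rod, the oblong pot edge (chestnuts) beneath it, the open square pot (garlic) at (465,90), and the oblong lid at the left edge (20,120). I need the tool about 50 mm further out to see the whole lid.

```bash
python3 -m inch '[{"travel":[0,0.03,0],"turn":0},{"travel":[0,0.06,0],"turn":0},{"travel":[0,0.06,0],"turn":0},{"travel":[0,0.06,0],"turn":0}]'
python3 - <<'E'
from h import *
c=cam('wrist');c=cam('wrist')
print(p(c,(.576,-.119,.12)))
im=c['img'][60:260,170:380,::-1].copy()
g=p(c,(.576,-.119,.12))
m=dark(c,g,r=60,th=60);print(m.sum())
q=fit(c,m,box(.07,.014,.102,.122),[.576,-.119,.05])
def draw(B,q,col):
    for v in B(q): cv2.circle(im,tuple(np.round(p(c,v)-(170,60)).astype(int)),0,col,-1)
draw(box(.07,.014,.102,.122),q,(0,0,255));draw(box(.116,.116,.084,.084),q,(0,255,0))
cv2.imwrite('pics/w4.png',cv2.resize(im,None,fx=3,fy=3,interpolation=cv2.INTER_NEAREST))
go(q[0],q[1],.0915,np.degrees(q[2])+90)
E
```

```text
time: 8.75
position: [0.603, -0.1183, 0.2576]
tool_rot: [0.706, 0.708, -0.0, -0.001]
wrist_force: [-0.3, 0.2, -0.2]
gripper_width: 0.087
[259.67946778 154.59340386]
1034
fit [ 0.5854 -0.1171  0.1378] IoU 0.866
travel [ 0.0016 -0.0163  0.1664] turn -7.79 | yaw0 90.1 q6 -1.95 pos [ 0.6021 -0.1188  0.2579] t 8.8
```

View pics/w4.png

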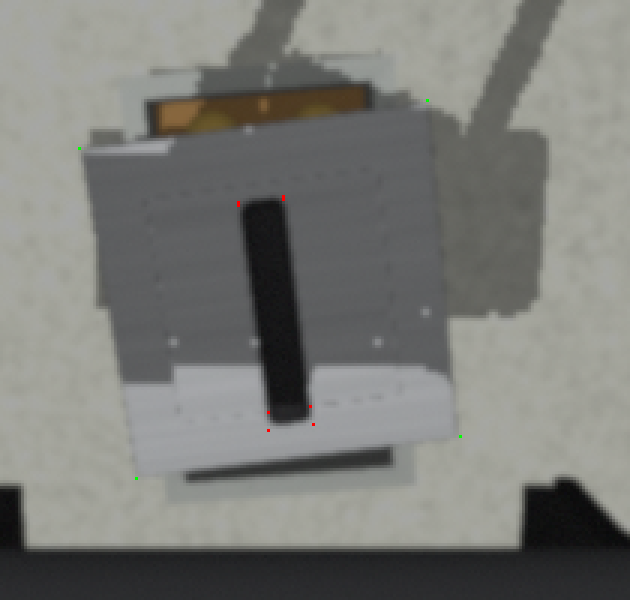

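The overlay matches bar and plate corners: lid at (0.585, -0.117), yaw 7.9°. Next I'll grasp it.

```bash
python3 -m inch '[{"travel":[0.0016,-0.016,0.04],"turn":-7.8},{"travel":[0.0016,-0.016,0.08],"turn":-7.8},{"travel":[0.0016,-0.016,0.11],"turn":-7.8},{"travel":[0.0016,-0.016,0.135],"turn":-7.8},{"travel":[0.0016,-0.016,0.14],"turn":-7.8}]'
python3 -m inch '[{"travel":[0,0,0],"turn":0}]'
python3 - <<'E'
from h import *
go(.5854,-.1171,.0915,97.9)
E
```

```text
time: 9.35
position: [0.584, -0.1173, 0.1156]
tool_rot: [0.657, 0.754, -0.001, -0.003]
wrist_force: [-0.8, 0.2, -0.5]
gripper_width: 0.0868
time: 9.45
position: [0.5863, -0.1182, 0.118]
tool_rot: [0.657, 0.754, -0.0, -0.001]
wrist_force: [0.7, -0.8, 0.6]
gripper_width: 0.0872
travel [ 0.0011 -0.0007  0.0265] turn -0.08 | yaw0 97.8 q6 -2.09 pos [ 0.5863 -0.1182  0.118 ] t 9.4
```

```bash
python3 -m inch '[{"travel":[0.001,-0.0005,0.015],"turn":0},{"travel":[0.001,-0.0005,0.0265],"turn":0},{"travel":[0.001,-0.0005,0.0265],"turn":0}]'
python3 -m inch '[{"travel":[0,0,0],"turn":0},{"travel":[0,0,0],"turn":0},{"travel":[0,0,0],"turn":0},{"travel":[0,0,0],"turn":0},{"travel":[0,0,0],"turn":0}]' 255 40
python3 -m inch '[{"travel":[0,0,0],"turn":0},{"travel":[0,0,0],"turn":0},{"travel":[0,0,0],"turn":0},{"travel":[0,0,0],"turn":0},{"travel":[0,0,0],"turn":0}]'
python3 -m inch '[{"travel":[0,0,-0.01],"turn":0},{"travel":[0,0,-0.03],"turn":0},{"travel":[0,0,-0.06],"turn":0},{"travel":[0,0,-0.1],"turn":0},{"travel":[0,0,-0.13],"turn":0}]'
python3 - <<'E'
from h import *
go(.461,.0985,.25,97.9)
E
```

```text
time: 9.75
position: [0.5861, -0.1175, 0.0917]
tool_rot: [0.657, 0.754, -0.0, -0.001]
wrist_force: [-1.2, -0.4, -0.5]
gripper_width: 0.0866
time: 10.25
position: [0.5868, -0.1178, 0.0921]
tool_rot: [0.657, 0.754, 0.0, 0.0]
wrist_force: [0.2, 0.4, 0.4]
gripper_width: 0.0551
time: 10.75
position: [0.5866, -0.1177, 0.0919]
tool_rot: [0.657, 0.754, 0.0, -0.0]
wrist_force: [0.8, 1.2, 1.1]
gripper_width: 0.0152
time: 11.25
position: [0.5868, -0.1177, 0.2242]
tool_rot: [0.657, 0.754, 0.0, 0.001]
wrist_force: [1.0, -0.7, -2.6]
gripper_width: 0.0136
travel [ 0.2313 -0.0951 -0.0261] turn -0.07 | yaw0 97.8 q6 -2.09 pos [ 0.5868 -0.1177  0.2242] t 11.2
```

Held (13.6 mm, the bar). From the previous view the square pot's yaw is about -19°. I'll turn the tool to it and look at the open pot ahead of the held lid.

```bash
python3 -m inch '[{"travel":[0.04,-0.008,-0.01],"turn":5},{"travel":[0.08,-0.017,-0.02],"turn":11},{"travel":[0.12,-0.026,-0.03],"turn":17},{"travel":[0.15,-0.034,-0.04],"turn":22},{"travel":[0.176,-0.042,-0.045],"turn":27}]'
python3 -m inch '[{"travel":[0,0,0],"turn":0}]'
python3 - <<'E'
from h import *
c=cam('wrist');c=cam('wrist','pics/w5.png');go(.569,.063,.27,71)
print(p(c,(.46,.0985,.07)))
E
```

```text
time: 11.75
position: [0.52, 0.0526, 0.268]
tool_rot: [0.816, 0.578, 0.0, 0.0]
wrist_force: [-0.0, 0.3, -2.5]
gripper_width: 0.0136
time: 11.85
position: [0.5187, 0.0541, 0.2679]
tool_rot: [0.814, 0.581, 0.0, -0.001]
wrist_force: [-0.0, -0.9, -3.0]
gripper_width: 0.0135
travel [ 0.0268  0.0418 -0.0027] turn -0.05 | yaw0 70.9 q6 -1.35 pos [0.5207 0.0513 0.2673] t 11.9
[283.1690048  103.91741416]
```

View pics/w5.png

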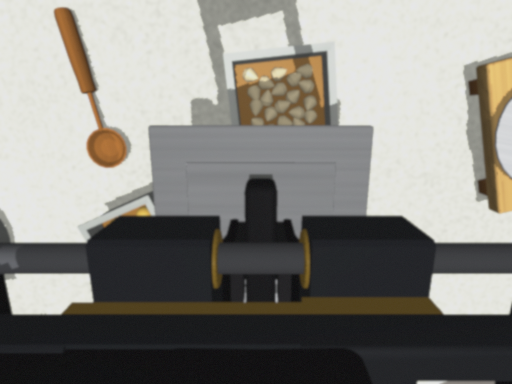

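The view shows the held lid's plate from row 126 down, and the open square pot's mouth at about (281,90), partly hidden. I'll move 45 mm further along tool y and fit the rim.

```bash
python3 -m inch '[{"travel":[0.02,0.025,-0.01],"turn":0},{"travel":[0.025,0.048,-0.02],"turn":0},{"travel":[0.025,0.048,-0.02],"turn":0},{"travel":[0.025,0.048,-0.02],"turn":0}]'
python3 - <<'E'
from h import *
c=cam('wrist');c=cam('wrist');go(.569,.063,.28,71)
x,y=p(c,(.46,.0985,.07)).astype(int);print(x,y)
x0,y0=max(0,x-100),0
cv2.imwrite('pics/w6.png',cv2.resize(c['img'][0:140,x0:x0+200,::-1],None,fx=4,fy=4,interpolation=cv2.INTER_CUBIC));print(x0)
import pickle;pickle.dump(c,open('c6.pkl','wb'))
E
```

```text
time: 12.35
position: [0.5748, 0.0577, 0.2863]
tool_rot: [0.815, 0.579, -0.001, -0.0]
wrist_force: [0.5, 0.6, -2.8]
gripper_width: 0.0136
travel [ 0.0032 -0.0058  0.0059] turn -0.23 | yaw0 70.8 q6 -1.33 pos [0.5735 0.0581 0.2859] t 12.4
261 57
161
```

View pics/w6.png

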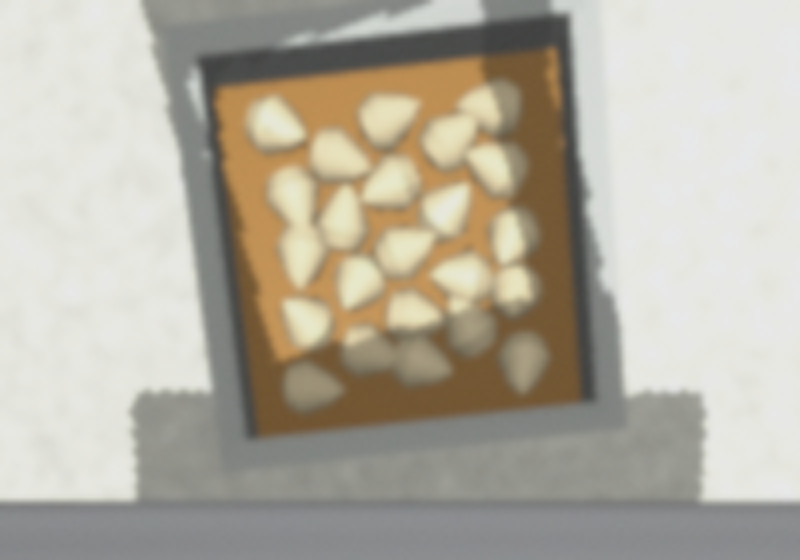

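The mouth corners in the crop are TL (198,58), TR (568,16), BR (596,402) and BL (248,437), and the whole rim is visible.

```bash
cat >> h.py <<'E'
def rect(P):
    """4 corners TL,TR,BR,BL in image (image down ~ +x, right ~ +y): sizes, centre, yaw of down edge"""
    e=[P[(i+1)%4]-P[i] for i in range(4)];L=[np.linalg.norm(v[:2]) for v in e]
    d=(P[3]-P[0]+P[2]-P[1]);r=(P[1]-P[0]+P[2]-P[3]);cen=P.mean(0)
    print('sides',np.round(L,4),'centre',cen.round(4),'yaw',np.degrees([np.arctan2(d[1],d[0]),np.arctan2(-r[0],r[1])]).round(2));return cen
E
python3 - <<'E'
from h import *
import pickle;c=pickle.load(open('c6.pkl','rb'))
px=np.array([(198,58),(568,16),(596,402),(248,437)])/4-.375+(161,0)
rect(w(c,px,.07))
E
```

```text
sides [0.0969 0.0971 0.0972 0.0966] centre [0.4608 0.0982 0.07  ] yaw [-12.98 -13.54]
```

Sides are 97 mm (98 expected) and the centre agrees with the earlier knob centre. Pot yaw is -13.2°, so the tool yaw is 76.8°.

```bash
python3 - <<'E'
from h import *
go(.4619,.0980,.2,76.8)
E
```

```text
travel [ 0.001  -0.1182  0.0862] turn -6.03 | yaw0 70.8 q6 -1.33 pos [0.5735 0.0581 0.2859] t 12.4
```

```bash
python3 -m inch '[{"travel":[0.001,-0.035,0.02],"turn":-3},{"travel":[0.001,-0.075,0.05],"turn":-6},{"travel":[0.001,-0.105,0.08],"turn":-6},{"travel":[0.001,-0.118,0.11],"turn":-6},{"travel":[0.001,-0.118,0.14],"turn":-6}]'
python3 -m inch '[{"travel":[0,0,0.01],"turn":0},{"travel":[0,0,0.02],"turn":0},{"travel":[0,0,0.02],"turn":0},{"travel":[0,0,0.02],"turn":0}]'
python3 - <<'E'
from h import *
go(.4619,.0980,.0925,76.8)
E
```

```text
time: 12.95
position: [0.4593, 0.099, 0.146]
tool_rot: [0.783, 0.622, -0.001, -0.001]
wrist_force: [1.1, 0.4, -2.3]
gripper_width: 0.0132
time: 13.35
position: [0.4646, 0.0983, 0.1275]
tool_rot: [0.784, 0.621, 0.001, 0.001]
wrist_force: [-0.3, -0.8, -2.5]
gripper_width: 0.0135
travel [-0.0009 -0.0026  0.035 ] turn 0.0 | yaw0 76.8 q6 -1.37 pos [0.4646 0.0983 0.1275] t 13.3
```

```bash
python3 -m inch '[{"travel":[-0.001,-0.0025,0.015],"turn":0},{"travel":[-0.001,-0.0025,0.025],"turn":0},{"travel":[-0.001,-0.0025,0.025],"turn":0},{"travel":[-0.001,-0.0025,0.025],"turn":0},{"travel":[-0.001,-0.0025,0.025],"turn":0}]'
python3 - <<'E'
from h import *
go(.4619,.0980,.0925,76.8)
E
```

```text
time: 13.85
position: [0.4615, 0.0981, 0.1024]
tool_rot: [0.784, 0.621, 0.001, 0.0]
wrist_force: [-0.0, 0.9, -2.6]
gripper_width: 0.0133
travel [-0.      0.0004  0.0099] turn 0.02 | yaw0 76.8 q6 -1.37 pos [0.4615 0.0981 0.1024] t 13.8
```

Aligned. Now the guarded descent; the lid should seat at TCP z ≈ 0.082.

```bash
python3 -m inch '[{"travel":[0,0,0.004],"turn":0},{"travel":[0,0,0.008],"turn":0},{"travel":[0,0,0.012],"turn":0},{"travel":[0,0,0.015],"turn":0},{"travel":[0,0,0.015],"turn":0}]'
python3 -m inch '[{"travel":[0,0,0.002],"turn":0},{"travel":[0,0,0.004],"turn":0},{"travel":[0,0,0.004],"turn":0}]'
python3 -m inch '[{"travel":[0,0,0.0015],"turn":0},{"travel":[0,0,0.0015],"turn":0}]'
```

```text
time: 14.35
position: [0.4605, 0.0981, 0.0863]
tool_rot: [0.784, 0.621, -0.0, -0.0]
wrist_force: [0.1, 0.5, -4.0]
gripper_width: 0.0137
time: 14.65
position: [0.4607, 0.0981, 0.0827]
tool_rot: [0.784, 0.621, -0.0, -0.0]
wrist_force: [-0.1, -0.4, -2.2]
gripper_width: 0.0135
time: 14.85
position: [0.461, 0.0981, 0.0819]
tool_rot: [0.784, 0.621, 0.0, 0.0]
wrist_force: [-0.9, -0.2, 3.5]
gripper_width: 0.0136
```

Seated at exactly 0.0819 with contact. Release and go to the oblong lid.

```bash
python3 -m inch '[{"travel":[0,0,-0.0015],"turn":0},{"travel":[0,0,-0.0015],"turn":0},{"travel":[0,0,-0.0015],"turn":0},{"travel":[0,0,-0.0015],"turn":0}]' 0
python3 -m inch '[{"travel":[0,0,-0.03],"turn":0},{"travel":[0,0,-0.075],"turn":-3},{"travel":[0,0,-0.12],"turn":-3},{"travel":[-0.03,0,-0.15],"turn":-3},{"travel":[-0.07,0,-0.175],"turn":-3}]'
python3 - <<'E'
from h import *
go(.50,-.37,.26,80)
E
```

```text
time: 15.25
position: [0.461, 0.0981, 0.0829]
tool_rot: [0.784, 0.621, 0.0, 0.0]
wrist_force: [-0.7, 0.6, 0.8]
gripper_width: 0.0374
time: 15.75
position: [0.4455, 0.0301, 0.2601]
tool_rot: [0.766, 0.643, 0.001, 0.001]
wrist_force: [0.1, -0.3, -0.5]
gripper_width: 0.0776
travel [-0.3846  0.1229  0.0004] turn 0.03 | yaw0 80.0 q6 -1.58 pos [0.4455 0.0301 0.2601] t 15.8
```

```bash
python3 -m inch '[{"travel":[-0.385,0.123,0],"turn":0},{"travel":[-0.385,0.123,0],"turn":0},{"travel":[-0.385,0.123,0],"turn":0},{"travel":[-0.385,0.123,0],"turn":0},{"travel":[-0.385,0.123,0],"turn":0}]'
python3 -m inch '[{"travel":[-0.152,0.049,0],"turn":0},{"travel":[-0.152,0.049,0],"turn":0},{"travel":[-0.152,0.049,0],"turn":0},{"travel":[-0.152,0.049,0],"turn":0},{"travel":[-0.152,0.049,0],"turn":0}]'
cat >> h.py <<'E'
def barlook(guess,plate,out,save=True,zg=.109):
    c=cam('wrist');c=cam('wrist');g=p(c,(guess[0],guess[1],zg+.013));m=dark(c,g,r=60,th=60)
    q=fit(c,m,box(.07,.014,zg-.007,zg+.013),guess);im=c['img'][:,:,::-1].copy()
    for B,z,col in((box(.07,.014,zg-.007,zg+.013),0,(0,0,255)),(box(*plate,zg-.025,zg-.025),0,(0,255,0))):
        for v in B(q): cv2.circle(im,tuple(np.round(p(c,v)).astype(int)),1,col,-1)
    cv2.imwrite(out,im);go(q[0],q[1],zg-.0175,np.degrees(q[2])+90)
E
python3 - <<'E'
from h import *
barlook([.483,-.369,-.17],(.156,.096),'pics/w7.png')
E
```

```text
time: 16.25
position: [0.4774, -0.2199, 0.2578]
tool_rot: [0.767, 0.641, 0.0, -0.0]
wrist_force: [0.1, 0.4, 0.6]
gripper_width: 0.0869
time: 16.75
position: [0.4986, -0.3778, 0.2569]
tool_rot: [0.768, 0.641, 0.0, -0.001]
wrist_force: [0.1, 0.3, -0.4]
gripper_width: 0.0874
fit [ 0.4895 -0.3725 -0.2039] IoU 0.851
travel [ 1.000e-04 -8.900e-03  1.657e-01] turn 1.51 | yaw0 79.8 q6 -2.22 pos [ 0.4984 -0.3746  0.2572] t 16.9
```

View pics/w7.png

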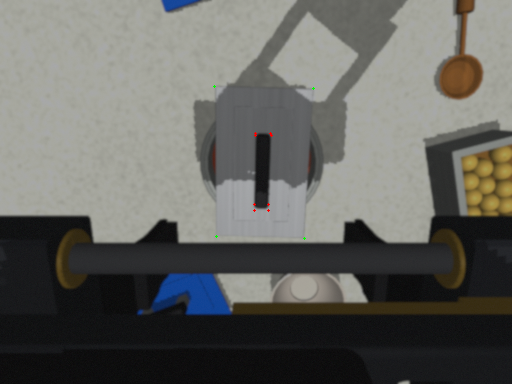

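The overlay matches the steel oblong lid at (262,165), with radish red beside it: centre (0.4895, -0.3725), yaw -11.7°. The blue one at (190,290) and the bowl at (305,288) are clear. Grasping now.

```bash
python3 -m inch '[{"travel":[0,-0.009,0.04],"turn":1.5},{"travel":[0,-0.009,0.08],"turn":1.5},{"travel":[0,-0.009,0.11],"turn":1.5},{"travel":[0,-0.009,0.135],"turn":1.5},{"travel":[0,-0.009,0.14],"turn":1.5}]'
python3 -m inch '[{"travel":[0,0,0],"turn":0},{"travel":[0,0,0],"turn":0}]'
python3 - <<'E'
from h import *
go(.4895,-.3725,.0915,78.3)
E
```

```text
time: 17.35
position: [0.4885, -0.3703, 0.1152]
tool_rot: [0.775, 0.632, -0.0, -0.004]
wrist_force: [-0.2, 0.7, 0.1]
gripper_width: 0.0871
time: 17.55
position: [0.4911, -0.3744, 0.1195]
tool_rot: [0.775, 0.632, 0.0, 0.001]
wrist_force: [0.6, 0.5, -0.2]
gripper_width: 0.0871
travel [ 0.0016 -0.002   0.028 ] turn 0.09 | yaw0 78.4 q6 -2.2 pos [ 0.4911 -0.3744  0.1195] t 17.6
```

```bash
python3 -m inch '[{"travel":[0.0015,-0.0015,0.015],"turn":0},{"travel":[0.0015,-0.0015,0.0275],"turn":0},{"travel":[0.0015,-0.0015,0.0275],"turn":0}]'
python3 -m inch '[{"travel":[0,0,0],"turn":0},{"travel":[0,0,0],"turn":0},{"travel":[0,0,0],"turn":0},{"travel":[0,0,0],"turn":0},{"travel":[0,0,0],"turn":0}]' 255 40
python3 -m inch '[{"travel":[0,0,0],"turn":0},{"travel":[0,0,0],"turn":0},{"travel":[0,0,0],"turn":0},{"travel":[0,0,0],"turn":0},{"travel":[0,0,0],"turn":0}]'
python3 -m inch '[{"travel":[0,0,-0.01],"turn":0},{"travel":[0,0,-0.03],"turn":0},{"travel":[0,0,-0.06],"turn":0},{"travel":[0,0,-0.1],"turn":0},{"travel":[0,0,-0.14],"turn":0}]'
python3 - <<'E'
from h import *
go(.70,-.13,.27,90)
E
```

```text
time: 17.85
position: [0.4885, -0.3721, 0.0898]
tool_rot: [0.775, 0.632, -0.0, -0.001]
wrist_force: [0.1, 0.5, 0.7]
gripper_width: 0.0874
time: 18.35
position: [0.4891, -0.373, 0.0906]
tool_rot: [0.775, 0.631, 0.0, 0.0]
wrist_force: [0.1, -0.4, -0.6]
gripper_width: 0.0549
time: 18.85
position: [0.489, -0.3728, 0.0903]
tool_rot: [0.775, 0.631, 0.0, -0.0]
wrist_force: [-0.4, 0.5, 0.8]
gripper_width: 0.0149
time: 19.35
position: [0.4885, -0.3722, 0.2315]
tool_rot: [0.775, 0.631, -0.0, -0.001]
wrist_force: [1.0, -0.6, -2.6]
gripper_width: 0.0136
travel [ 0.2801  0.1581 -0.0384] turn -11.68 | yaw0 78.3 q6 -2.2 pos [ 0.4885 -0.3722  0.2315] t 19.4
```

Held (13.6 mm). The long lid hides much of the wrist view, so I'll look at the oblong pot with the tool at yaw ≈ 0, which puts the pot's short side along the image's vertical.

```bash
python3 -m inch '[{"travel":[0.03,0.018,-0.02],"turn":8},{"travel":[0.06,0.036,-0.04],"turn":16},{"travel":[0.09,0.054,-0.058],"turn":24},{"travel":[0.127,0.072,-0.058],"turn":32},{"travel":[0.127,0.072,-0.058],"turn":40}]'
python3 -m inch '[{"travel":[0,0,0],"turn":8},{"travel":[0,0,0],"turn":16},{"travel":[0,0,0],"turn":24},{"travel":[0,0,0],"turn":32},{"travel":[0,0,0],"turn":38}]'
python3 -m inch '[{"travel":[0,0,0],"turn":0},{"travel":[0,0,0],"turn":0},{"travel":[0,0,0],"turn":0}]'
python3 - <<'E'
from h import *
c=cam('wrist');c=cam('wrist');go(.585,-.262,.29,0)
x,y=p(c,(.585,-.117,.07)).astype(int);print(x,y)
cv2.imwrite('pics/w8.png',cv2.resize(c['img'][0:140,160:360,::-1],None,fx=4,fy=4,interpolation=cv2.INTER_CUBIC))
import pickle;pickle.dump(c,open('c8.pkl','wb'))
E
```

```text
time: 19.85
position: [0.588, -0.2583, 0.2897]
tool_rot: [0.945, 0.328, 0.002, -0.0]
wrist_force: [-0.4, -0.1, -2.0]
gripper_width: 0.0134
time: 20.35
position: [0.5848, -0.2626, 0.2885]
tool_rot: [1.0, 0.0, -0.0, -0.0]
wrist_force: [0.4, -0.0, -1.5]
gripper_width: 0.0135
time: 20.65
position: [0.5851, -0.2629, 0.2884]
tool_rot: [1.0, 0.004, -0.0, -0.0]
wrist_force: [0.4, -1.0, -2.2]
gripper_width: 0.0131
travel [-0.0001 -0.001  -0.0016] turn 0.37 | yaw0 0.4 q6 -0.6 pos [ 0.5851 -0.263   0.2884] t 20.8
261 31
```

View pics/w8.png

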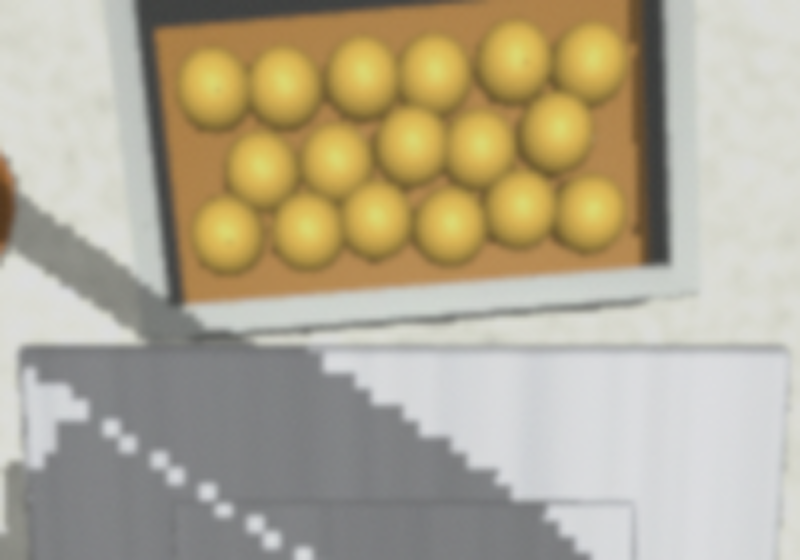

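The view shows the oblong mouth's near edge, inner corners at crop (174,306) and (668,267), with its far edge just out of the frame. Three edges plus the known 138×78 mm are enough.

```bash
python3 - <<'E'
from h import *
import pickle;c=pickle.load(open('c8.pkl','rb'))
px=np.array([(174,306),(668,267),(661,2),(137,2)])/4-.375+(160,0)
P=w(c,px,.07)[:,:2];print(P.round(4))
BL,BR=P[0],P[1];v=BR-BL;L=np.linalg.norm(v);print('len',L,'yaw',np.degrees(np.arctan2(v[1],v[0])))
for a,b in((BL,P[3]),(BR,P[2])): d=b-a;print('side yaw',np.degrees(np.arctan2(d[1],d[0]))-90,np.linalg.norm(d))
yaw=np.arctan2(v[1],v[0]);n=np.array([-np.sin(yaw),np.cos(yaw)]);print('centre',((BL+BR)/2+.039*n).round(4))
E
```

```text
[[ 0.5213 -0.1621]
 [ 0.6562 -0.1511]
 [ 0.6508 -0.0863]
 [ 0.5143 -0.0871]]
len 0.13535303416415692 yaw 4.634891496599632
side yaw 5.286869066777584 0.0752627477775629
side yaw 4.780989648867816 0.06511504702428444
centre [ 0.5856 -0.1177]
```

Centre (0.5856, -0.1177), which matches the square lid's former spot, and yaw 4.8°. Now I'll turn back to 94.8° and go above it.

```bash
python3 -m inch '[{"travel":[0,-0.03,0],"turn":-8},{"travel":[0,-0.06,0],"turn":-16},{"travel":[0,-0.09,0],"turn":-24},{"travel":[0,-0.12,0],"turn":-32},{"travel":[0.001,-0.145,0],"turn":-40}]'
python3 -m inch '[{"travel":[0,0,0.015],"turn":-8},{"travel":[0,0,0.03],"turn":-16},{"travel":[0,0,0.045],"turn":-24},{"travel":[0,0,0.06],"turn":-32},{"travel":[0,0,0.08],"turn":-40}]'
python3 -m inch '[{"travel":[0,0,0.03],"turn":-8},{"travel":[0,0,0.05],"turn":-14.4},{"travel":[0,0,0.07],"turn":-14.4},{"travel":[0,0,0.08],"turn":-14.4},{"travel":[0,0,0.08],"turn":-14.4}]'
python3 -m inch '[{"travel":[0,0,0],"turn":0},{"travel":[0,0,0],"turn":0},{"travel":[0,0,0],"turn":0}]'
python3 - <<'E'
from h import *
go(.585,-.1177,.102,94.8)
E
```

```text
time: 21.25
position: [0.5851, -0.1164, 0.2885]
tool_rot: [0.938, 0.348, 0.0, -0.0]
wrist_force: [-0.2, -0.0, -2.3]
gripper_width: 0.0138
time: 21.75
position: [0.5861, -0.1182, 0.2086]
tool_rot: [0.762, 0.647, 0.001, 0.001]
wrist_force: [-0.3, -0.7, -1.4]
gripper_width: 0.0137
time: 22.25
position: [0.5846, -0.1177, 0.127]
tool_rot: [0.677, 0.736, -0.001, -0.001]
wrist_force: [-0.5, -0.6, -2.0]
gripper_width: 0.0136
time: 22.55
position: [0.5862, -0.1183, 0.1296]
tool_rot: [0.677, 0.736, 0.0, 0.001]
wrist_force: [-0.3, -0.2, -2.2]
gripper_width: 0.0133
travel [ 0.0007 -0.0012  0.0276] turn -0.08 | yaw0 94.7 q6 -2.04 pos [ 0.5862 -0.1183  0.1296] t 22.6
```

```bash
python3 -m inch '[{"travel":[0.0007,-0.001,0.015],"turn":0},{"travel":[0.0007,-0.001,0.025],"turn":0},{"travel":[0.0007,-0.001,0.028],"turn":0},{"travel":[0.0007,-0.001,0.028],"turn":0}]'
python3 -m inch '[{"travel":[0,0,0.003],"turn":0},{"travel":[0,0,0.007],"turn":0},{"travel":[0,0,0.011],"turn":0},{"travel":[0,0,0.014],"turn":0},{"travel":[0,0,0.014],"turn":0}]'
python3 -m inch '[{"travel":[0,0,0],"turn":0}]'
```

```text
time: 22.95
position: [0.5841, -0.1173, 0.1]
tool_rot: [0.677, 0.736, -0.0, -0.0]
wrist_force: [0.2, 0.4, -2.9]
gripper_width: 0.0133
time: 23.45
position: [0.584, -0.1173, 0.0858]
tool_rot: [0.677, 0.736, -0.0, -0.001]
wrist_force: [1.0, -0.5, -1.3]
gripper_width: 0.0134
time: 23.55
position: [0.5844, -0.1174, 0.0862]
tool_rot: [0.677, 0.736, -0.0, -0.0]
wrist_force: [-0.0, 0.3, -1.1]
gripper_width: 0.0136
```

Already 4 mm below rim level with no contact, so the plug is in. Finishing.

```bash
python3 -m inch '[{"travel":[0,0,0.002],"turn":0},{"travel":[0,0,0.004],"turn":0},{"travel":[0,0,0.0045],"turn":0},{"travel":[0,0,0.0045],"turn":0}]'
python3 -m inch '[{"travel":[0,0,0.0015],"turn":0},{"travel":[0,0,0.0015],"turn":0}]'
python3 -m inch '[{"travel":[0,0,0.001],"turn":0},{"travel":[0,0,0.001],"turn":0}]'
```

```text
time: 23.95
position: [0.5842, -0.1174, 0.0817]
tool_rot: [0.677, 0.736, -0.0, -0.0]
wrist_force: [-0.3, -0.7, -1.7]
gripper_width: 0.0133
time: 24.15
position: [0.5846, -0.1175, 0.0805]
tool_rot: [0.677, 0.736, 0.0, 0.0]
wrist_force: [-1.1, 0.0, -2.6]
gripper_width: 0.0136
time: 24.35
position: [0.5846, -0.1175, 0.0804]
tool_rot: [0.677, 0.736, 0.0, 0.0]
wrist_force: [-2.5, 0.5, 3.9]
gripper_width: 0.0133
```

Seated at 0.0804. Release, then look at the open round pot (unobstructed) before fetching its lid.

```bash
python3 -m inch '[{"travel":[0,0,-0.001],"turn":0},{"travel":[0,0,-0.001],"turn":0},{"travel":[0,0,-0.001],"turn":0},{"travel":[0,0,-0.001],"turn":0}]' 0
python3 -m inch '[{"travel":[0,0,-0.03],"turn":0},{"travel":[0,0,-0.075],"turn":0},{"travel":[0,0,-0.12],"turn":0},{"travel":[-0.02,0,-0.16],"turn":0},{"travel":[-0.06,-0.02,-0.18],"turn":0}]'
python3 -m inch '[{"travel":[-0.046,-0.015,0],"turn":0},{"travel":[-0.092,-0.03,0],"turn":0},{"travel":[-0.138,-0.045,0],"turn":0},{"travel":[-0.184,-0.061,0],"turn":0},{"travel":[-0.184,-0.061,0],"turn":0}]'
python3 -m inch '[{"travel":[0,0,0],"turn":0},{"travel":[0,0,0],"turn":0},{"travel":[0,0,0],"turn":0}]'
python3 - <<'E'
from h import *
c=cam('wrist');c=cam('wrist');go(.52,-.37,.26,90)
x,y=p(c,(.49,-.372,.07)).astype(int);print(x,y);x0,y0=x-90,max(0,y-80);print(x0,y0)
cv2.imwrite('pics/w9.png',cv2.resize(c['img'][y0:y0+145,x0:x0+180,::-1],None,fx=4,fy=4,interpolation=cv2.INTER_CUBIC))
import pickle;pickle.dump(c,open('c9.pkl','wb'))
E
```

```text
time: 24.75
position: [0.5844, -0.1174, 0.0803]
tool_rot: [0.677, 0.736, -0.0, -0.0]
wrist_force: [-0.5, 0.5, 0.3]
gripper_width: 0.0376
time: 25.25
position: [0.5726, -0.178, 0.2648]
tool_rot: [0.676, 0.737, 0.002, 0.004]
wrist_force: [1.2, -0.4, -0.6]
gripper_width: 0.0777
time: 25.75
position: [0.5219, -0.3741, 0.26]
tool_rot: [0.68, 0.733, -0.001, 0.001]
wrist_force: [0.4, 0.1, 0.4]
gripper_width: 0.0871
time: 26.05
position: [0.5241, -0.3656, 0.2603]
tool_rot: [0.677, 0.736, 0.0, -0.0]
wrist_force: [-0.3, -0.3, -0.4]
gripper_width: 0.0868
travel [-0.0039 -0.0046  0.0005] turn 4.84 | yaw0 94.8 q6 -2.44 pos [ 0.5243 -0.3657  0.2605] t 26.1
256 139
166 59
```

View pics/w9.png

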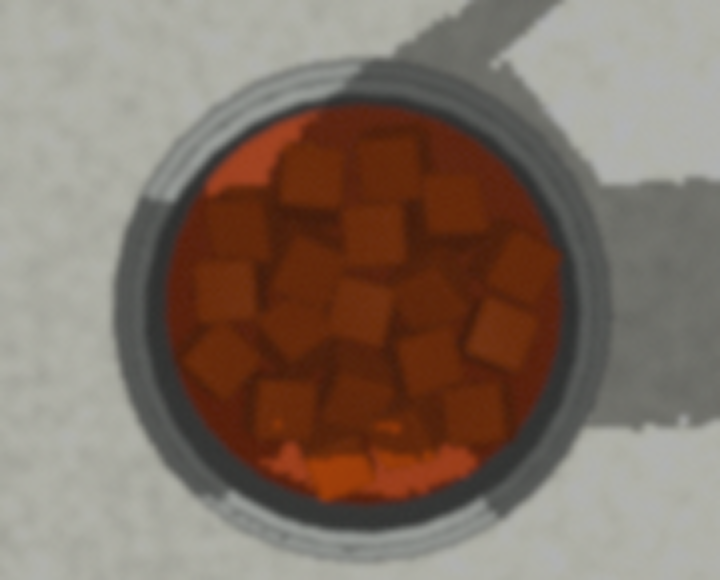

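The round pot is fully visible, with mouth edges in the crop at L148, R578, T98, B529 and outer bead at L114, R611, T58, B560.

```bash
python3 - <<'E'
from h import *
import pickle;c=pickle.load(open('c9.pkl','rb'))
for z,pts in((.07,[(148,313),(578,313),(362,98),(362,529)]),(.067,[(114,310),(611,310),(362,58),(362,560)])):
    P=w(c,np.array(pts)/4-.375+(166,59),z)[:,:2]
    print('diam',np.linalg.norm(P[0]-P[1]).round(4),np.linalg.norm(P[2]-P[3]).round(4),'centre',P.mean(0).round(4))
go(.555,.377,.26,90)
E
```

```text
diam 0.1141 0.1134 centre [ 0.4881 -0.3728]
diam 0.133 0.1331 centre [ 0.4878 -0.373 ]
travel [7.375e-01 9.330e-02 7.000e-04] turn 4.84 | yaw0 94.8 q6 -2.44 pos [ 0.5243 -0.3657  0.2605] t 26.1
```

Round pot centre is (0.488, -0.373); the mouth and bead agree. Back to the board.

```bash
python3 -m inch '[{"travel":[0.738,0.093,0],"turn":0},{"travel":[0.738,0.093,0],"turn":0},{"travel":[0.738,0.093,0],"turn":0},{"travel":[0.738,0.093,0],"turn":0},{"travel":[0.738,0.093,0],"turn":0}]'
python3 -m inch '[{"travel":[0.49,0.062,0],"turn":0},{"travel":[0.49,0.062,0],"turn":0},{"travel":[0.49,0.062,0],"turn":0},{"travel":[0.49,0.062,0],"turn":0},{"travel":[0.49,0.062,0],"turn":4.8}]'
python3 -m inch '[{"travel":[0.24,0.01,0],"turn":0},{"travel":[0.24,0.01,0],"turn":0},{"travel":[0.24,0.01,0],"turn":0},{"travel":[0.24,0.01,0],"turn":0},{"travel":[0.24,0.01,0],"turn":0}]'
python3 -m inch '[{"travel":[0,0,0],"turn":0},{"travel":[0,0,0],"turn":0},{"travel":[0,0,0],"turn":0}]'
python3 - <<'E'
from h import *
c=cam('wrist');c=cam('wrist')
g=p(c,(.585,.378,.097));print(g)
m=dark(c,g,th=80);h=cv2.convexHull(np.argwhere(m)[:,::-1].astype(np.int32));m=cv2.fillConvexPoly(m*0,h,1);print(m.sum())
q=fit(c,m,knob(.084),[.585,.378]);go(q[0],q[1],.0655,90)
E
```

```text
time: 26.65
position: [0.5343, -0.1147, 0.2607]
tool_rot: [0.677, 0.736, 0.0, 0.0]
wrist_force: [0.5, 0.2, 0.3]
gripper_width: 0.087
time: 27.15
position: [0.5448, 0.1352, 0.2608]
tool_rot: [0.708, 0.706, 0.0, 0.0]
wrist_force: [-0.1, -0.1, 0.7]
gripper_width: 0.0868
time: 27.65
position: [0.5544, 0.3761, 0.2606]
tool_rot: [0.707, 0.708, 0.0, -0.0]
wrist_force: [0.2, -0.4, -0.3]
gripper_width: 0.0873
time: 27.95
position: [0.5551, 0.3715, 0.2603]
tool_rot: [0.708, 0.707, -0.001, 0.0]
wrist_force: [-0.1, -0.3, 0.5]
gripper_width: 0.0867
[267.2156332  205.00262869]
700
fit [0.5848 0.3787] IoU 0.901
travel [0.008  0.0291 0.195 ] turn -0.17 | yaw0 89.8 q6 -1.15 pos [0.5557 0.3709 0.2605] t 28.1
```

```bash
python3 -m inch '[{"travel":[0.008,0.029,0.04],"turn":0},{"travel":[0.008,0.029,0.08],"turn":0},{"travel":[0.008,0.029,0.12],"turn":0},{"travel":[0.008,0.029,0.155],"turn":0},{"travel":[0.008,0.029,0.165],"turn":0}]'
python3 -m inch '[{"travel":[0,0,0],"turn":0},{"travel":[0,0,0],"turn":0},{"travel":[0,0,0],"turn":0}]'
python3 - <<'E'
from h import *
go(.5848,.3787,.0665,90)
E
```

```text
time: 28.55
position: [0.5822, 0.3773, 0.091]
tool_rot: [0.708, 0.706, -0.004, -0.002]
wrist_force: [-0.7, 0.3, 0.5]
gripper_width: 0.0869
time: 28.85
position: [0.5865, 0.3807, 0.0982]
tool_rot: [0.708, 0.706, 0.002, 0.001]
wrist_force: [-0.4, -1.6, 0.4]
gripper_width: 0.0874
travel [-0.0021 -0.0019  0.0317] turn -0.1 | yaw0 89.9 q6 -1.15 pos [0.5865 0.3807 0.0982] t 28.9
```

```bash
python3 -m inch '[{"travel":[-0.002,-0.002,0.015],"turn":0},{"travel":[-0.002,-0.002,0.027],"turn":0},{"travel":[-0.002,-0.002,0.031],"turn":0},{"travel":[-0.002,-0.002,0.031],"turn":0}]'
python3 -m inch '[{"travel":[0,0,0],"turn":0},{"travel":[0,0,0],"turn":0},{"travel":[0,0,0],"turn":0},{"travel":[0,0,0],"turn":0},{"travel":[0,0,0],"turn":0}]' 255 40
python3 -m inch '[{"travel":[0,0,0],"turn":0},{"travel":[0,0,0],"turn":0},{"travel":[0,0,0],"turn":0},{"travel":[0,0,0],"turn":0}]'
python3 -m inch '[{"travel":[0,0,-0.01],"turn":0},{"travel":[0,0,-0.04],"turn":0},{"travel":[0,0,-0.09],"turn":0},{"travel":[0,0,-0.14],"turn":0},{"travel":[0,0,-0.18],"turn":0}]'
python3 - <<'E'
from h import *
go(.5,-.373,.25,90)
E
```

```text
time: 29.25
position: [0.5824, 0.3782, 0.064]
tool_rot: [0.708, 0.707, -0.0, -0.0]
wrist_force: [0.8, 0.2, -0.5]
gripper_width: 0.0871
time: 29.75
position: [0.5828, 0.3783, 0.0646]
tool_rot: [0.708, 0.707, 0.0, 0.0]
wrist_force: [0.1, 0.1, 0.3]
gripper_width: 0.0545
time: 30.15
position: [0.5827, 0.3783, 0.0643]
tool_rot: [0.708, 0.707, 0.0, -0.0]
wrist_force: [-0.5, 0.9, -0.6]
gripper_width: 0.0284
time: 30.65
position: [0.583, 0.3784, 0.2478]
tool_rot: [0.708, 0.707, 0.001, 0.0]
wrist_force: [0.9, 0.7, -2.3]
gripper_width: 0.0287
travel [-0.7515 -0.082  -0.0031] turn -0.08 | yaw0 89.9 q6 -1.15 pos [0.583  0.3784 0.2478] t 30.6
```

Held. Cross to the round pot. The lid sits +2 mm along tool y, so the TCP target is (0.486, -0.373).

```bash
python3 -m inch '[{"travel":[-0.03,-0.004,0],"turn":0},{"travel":[-0.075,-0.009,0],"turn":0},{"travel":[-0.12,-0.014,0],"turn":0},{"travel":[-0.165,-0.02,0],"turn":0},{"travel":[-0.21,-0.026,0],"turn":0}]'
python3 -m inch '[{"travel":[-0.045,-0.006,0],"turn":0},{"travel":[-0.09,-0.012,0],"turn":0},{"travel":[-0.135,-0.018,0],"turn":0},{"travel":[-0.18,-0.024,0],"turn":0},{"travel":[-0.225,-0.03,0],"turn":0}]'
python3 -m inch '[{"travel":[-0.045,-0.006,0],"turn":0},{"travel":[-0.09,-0.012,0],"turn":0},{"travel":[-0.135,-0.018,0],"turn":0},{"travel":[-0.18,-0.024,0],"turn":0},{"travel":[-0.225,-0.03,0],"turn":0}]'
python3 -m inch '[{"travel":[-0.045,-0.006,0],"turn":0},{"travel":[-0.09,-0.01,0],"turn":0},{"travel":[-0.09,-0.01,0],"turn":0},{"travel":[-0.09,-0.01,0],"turn":0},{"travel":[-0.09,-0.01,0],"turn":0}]'
python3 - <<'E'
from h import *
go(.486,-.373,.13,90)
E
```

```text
time: 31.15
position: [0.5555, 0.1666, 0.2448]
tool_rot: [0.707, 0.707, -0.0, 0.0]
wrist_force: [0.7, -0.1, -2.0]
gripper_width: 0.0288
time: 31.65
position: [0.5252, -0.0583, 0.2449]
tool_rot: [0.708, 0.707, 0.0, 0.0]
wrist_force: [0.2, 0.1, -1.6]
gripper_width: 0.0283
time: 32.15
position: [0.4949, -0.2832, 0.2448]
tool_rot: [0.708, 0.707, 0.0, -0.0]
wrist_force: [1.3, -0.0, -1.4]
gripper_width: 0.0286
time: 32.65
position: [0.4852, -0.3702, 0.2442]
tool_rot: [0.707, 0.707, 0.0, -0.001]
wrist_force: [0.0, 0.4, -2.3]
gripper_width: 0.0284
travel [-0.003   0.0009  0.1142] turn -0.06 | yaw0 89.9 q6 -2.4 pos [ 0.4852 -0.3702  0.2442] t 32.6
```

```bash
python3 -m inch '[{"travel":[-0.003,0.001,0.035],"turn":0},{"travel":[-0.003,0.001,0.075],"turn":0},{"travel":[-0.003,0.001,0.1],"turn":0},{"travel":[-0.003,0.001,0.115],"turn":0},{"travel":[-0.003,0.001,0.125],"turn":0}]'
python3 -m inch '[{"travel":[0,0,0.01],"turn":0},{"travel":[0,0,0.016],"turn":0},{"travel":[0,0,0.016],"turn":0},{"travel":[0,0,0.016],"turn":0},{"travel":[0,0,0.016],"turn":0}]'
python3 - <<'E'
from h import *
go(.486,-.373,.0893,90)
E
```

```text
time: 33.15
position: [0.4865, -0.3721, 0.1181]
tool_rot: [0.707, 0.707, 0.0, -0.002]
wrist_force: [-0.6, 0.2, -2.0]
gripper_width: 0.029
time: 33.65
position: [0.487, -0.3751, 0.1042]
tool_rot: [0.708, 0.707, -0.0, 0.001]
wrist_force: [0.4, -0.2, -2.2]
gripper_width: 0.0284
travel [ 0.0021 -0.0011  0.0149] turn -0.08 | yaw0 89.9 q6 -2.41 pos [ 0.487  -0.3751  0.1042] t 33.6
```

```bash
python3 -m inch '[{"travel":[0.002,-0.001,0.006],"turn":0},{"travel":[0.002,-0.001,0.01],"turn":0},{"travel":[0.002,-0.001,0.01],"turn":0},{"travel":[0.002,-0.001,0.01],"turn":0}]'
python3 -m inch '[{"travel":[0,0,0.003],"turn":0},{"travel":[0,0,0.006],"turn":0},{"travel":[0,0,0.009],"turn":0},{"travel":[0,0,0.009],"turn":0}]'
python3 - <<'E'
from h import *
go(.486,-.373,.0793,90)
E
```

```text
time: 34.05
position: [0.4855, -0.3725, 0.0931]
tool_rot: [0.708, 0.707, 0.0, -0.0]
wrist_force: [-0.4, -0.6, -2.0]
gripper_width: 0.0286
time: 34.45
position: [0.4853, -0.3723, 0.0838]
tool_rot: [0.708, 0.707, 0.0, -0.001]
wrist_force: [0.1, -0.3, -2.5]
gripper_width: 0.0287
travel [-0.0007  0.0007  0.0045] turn -0.08 | yaw0 89.9 q6 -2.41 pos [ 0.4853 -0.3723  0.0838] t 34.5
```

Past the rim level without contact. Finish seating.

```bash
python3 -m inch '[{"travel":[0,0,0.002],"turn":0},{"travel":[0,0,0.0035],"turn":0},{"travel":[0,0,0.0035],"turn":0}]'
python3 -m inch '[{"travel":[0,0,0.0015],"turn":0},{"travel":[0,0,0.0015],"turn":0}]'
python3 -m inch '[{"travel":[0,0,0.001],"turn":0},{"travel":[0,0,0.001],"turn":0}]'
```

```text
time: 34.75
position: [0.4855, -0.3725, 0.0806]
tool_rot: [0.708, 0.707, 0.0, -0.0]
wrist_force: [-0.2, 0.4, -1.9]
gripper_width: 0.0287
time: 34.95
position: [0.4857, -0.3727, 0.0794]
tool_rot: [0.708, 0.707, -0.0, 0.0]
wrist_force: [-0.6, 0.7, -2.5]
gripper_width: 0.0291
time: 35.15
position: [0.4857, -0.3727, 0.0793]
tool_rot: [0.708, 0.707, -0.0, 0.0]
wrist_force: [-0.9, 0.8, 4.0]
gripper_width: 0.0286
```

Seated at 0.0793 exactly. Release, retreat, and check the whole scene.

```bash
python3 -m inch '[{"travel":[0,0,-0.001],"turn":0},{"travel":[0,0,-0.001],"turn":0},{"travel":[0,0,-0.001],"turn":0},{"travel":[0,0,-0.001],"turn":0}]' 0
python3 -m inch '[{"travel":[0,0,-0.03],"turn":0},{"travel":[0,0,-0.075],"turn":0},{"travel":[0,0,-0.12],"turn":0},{"travel":[0,-0.01,-0.16],"turn":0},{"travel":[0.03,-0.03,-0.19],"turn":0}]'
python3 -m inch '[{"travel":[0.05,-0.005,0],"turn":0},{"travel":[0.1,-0.01,0],"turn":0},{"travel":[0.14,-0.012,0],"turn":0},{"travel":[0.14,-0.012,0],"turn":0},{"travel":[0.14,-0.012,0],"turn":0}]'
python3 - <<'E'
from h import *
a=cam('top')['img'];b=cam('scene')['img']
A=cv2.resize(a[110:330,80:440,::-1],(780,290*1+10));B=cv2.resize(b[90:360,100:430,::-1],(780,290))
A=cv2.resize(a[110:320,90:430,::-1],None,fx=1.6,fy=1.6,interpolation=3);B=cv2.resize(b[130:300,150:380,::-1],(544,258),interpolation=3)
cv2.imwrite('pics/fin.png',np.vstack([A,B]));print(arm.get_state()['position'])
E
```

```text
time: 35.55
position: [0.4857, -0.3727, 0.0793]
tool_rot: [0.708, 0.707, 0.0, 0.0]
wrist_force: [0.3, 0.2, 0.2]
gripper_width: 0.053
time: 36.05
position: [0.4575, -0.3467, 0.2725]
tool_rot: [0.708, 0.706, -0.001, 0.004]
wrist_force: [-0.4, -0.4, -0.1]
gripper_width: 0.0859
time: 36.55
position: [0.4441, -0.202, 0.2697]
tool_rot: [0.707, 0.707, -0.0, 0.001]
wrist_force: [0.2, 0.1, 0.0]
gripper_width: 0.0868
[ 0.44446189 -0.20368112  0.26957796]
```

View pics/fin.png

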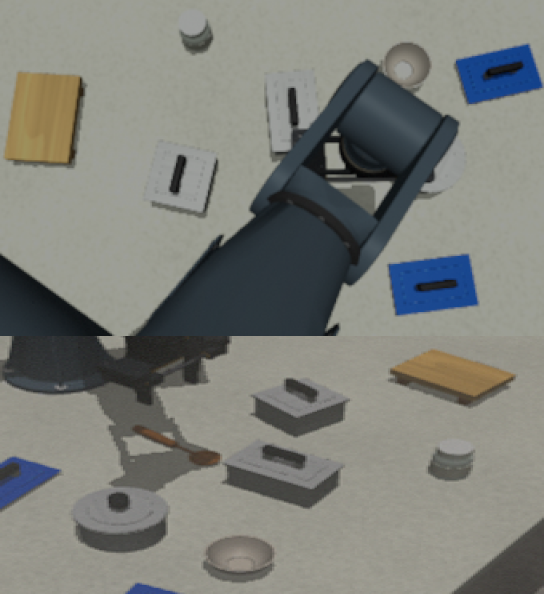

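The scene view shows all three lids flat on their own containers: square at (300,405), oblong at (285,470), round at (120,515). The board is empty, and the jar, bowl, spoon and blue pieces are where they were. Handing in.

```bash
python3 -c "
from plant import job
print(job.job_done())"
```

```text
the job is handed in; nothing more can be done
None
```

All three containers are now closed by the lid of their own shape, and I handed the job in at about 37 s of the 128 s allowed.

- **Moves:** I moved the round lid to the board, the square lid to the square container, the oblong lid to the oblong container, then the round lid from the board to the round container.
- **Seating:** Each lid stopped within 0.1 mm of the expected seated height (gripper-tip z 0.0819, 0.0804 and 0.0793 m), and contact force showed only at the end.
- **Final pictures:** The lids lie flat and the board is empty. The jar, bowl, spoon and both blue look-alikes look undisturbed by eye; I did not re-measure them or the container positions at the end. The arm hid part of the last top view, so I judged the round lid mainly from the scene camera.
- **Disagreements:** The oblong mouth measured 135 mm against 138 mm, the round mouth 114 against 116, and the square mouth 97 against 98. All were well within the 5 mm of clearance. One early move call was refused for a missing turn value and cost no time.

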